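# Seat a bored block on a sprung locating spigot and hold it down

## Robot

A 6-joint arm with a two-finger parallel gripper is mounted at the origin on the work surface; the furniture and walls round the work are solid. World frame = base frame: x ahead of the robot, y to its left, z up, the work surface at z = 0. Lengths are in m, angles in degrees, forces in N, time in s.
With the tool pointing down it reaches from about 0.425 to 0.95 m from the base axis. Payload 14.7 kg.
Tool frame: the origin (TCP) lies midway between the tips of the shut fingers; the grasp point (between the pads) lies 19 mm behind it; z points along the fingers, y is the line along which they close (so a half turn about z gives the same grasp; the last joint's range is limited). The gripper opens to 85 mm and grips with 20 to 120 N. Pads are 22 mm wide; open, the fingers measure 114 mm over their backs; the gripper's body (76 mm by 85 mm) begins 54 mm behind the grasp point. The pads swing forward as they close: fully open they stand 13 mm farther back than shut.
Start: joints at [-71.196, 27.513, 91.461, -0, 61.026, -2.67], TCP at [0.238, -0.605, 0.231] pointing down, gripper open.
Joint ranges: [-157.49, 157.49], [-46.99, 117.5], [13.45, 153.17], [-89.5, 269.5], [5.16, 153.95], [-167.48, 167.48]. Speed limits (degrees/s): [108.29, 108.29, 136.94, 172.46, 172.46, 172.46].

## Interface

Orientations are given as a 3x3 rotation matrix whose columns are the frame's x, y, z axes.
In Python, from bench import readout, eyes, job_done gives the robot as it stands. The module is installed in compiled form; this text tells all that it offers.
- The arm moves only by the shell command python3 -m jog 'ROWS'. ROWS is JSON, a list of rows, each an object of numbers: "claw": the closure, from 0 (fully open) to 1 (shut); "tx", "ty", "tz": the shift along the world's x, y, z in units of 40 mm (1.0 is 40 mm); "spin": the turn about the world's z in units of 6 degrees (1.0 is 6 degrees). In form: [{"claw": .., "tx": .., "ty": .., "tz": .., "spin": ..}, ...]. A call has 1 to 12 rows; each row is the pose to reach, as a shift and turn from the pose commanded when the call began; what a row does not reach only later rows make up. A row lasts 1/10 s, in which the tool goes at most 50 mm and 8.59 degrees, less where a joint would pass 70% of its speed; a pose out of reach is approached as far as the arm can. A call with a gripper value outside its range is refused whole. The fingers move at their own pace and stop on an object; the grip force is fixed at half the most. Time passes only in rows, so rows that repeat a pose let the fingers close. It gives the time, the measured TCP pose, the force, the opening and the grip force at its end, in the units of the state.
- readout.get_state(): the state, without advancing time (a new reading comes with each control period).
- eyes.get_image(name): name is "scene" or "top" or "wrist"; returns the picture (480x640x3 uint8, blue, green, red); there is no depth.
- eyes.camera_params(name): a dict with "camera_matrix" (3x3 intrinsics, pixels), "position" and "rotation" of the camera in the world. Camera axes: x right, y up, looking along -z (the intrinsics and any distortion apply to the point x, -y, -z); pixel columns grow to the right and rows downward; lengths in m; the calibration is good to about 2 mm. A picture is of the moment at which its call begins: read the wrist's pose just before it. camera_params takes no time and is no camera call; for the wrist camera it gives the pose at the moment of the call.
- job_done(): hands the job in; it is judged then, once.
The state is a dict: "time": time; "joint_positions": joint angles; "qvel": joint speeds; "joint_efforts": joint torques, N m; "position": TCP position; "tcp_rot": TCP orientation; "wrist_force": force on the tool from outside, world axes, zero at the start; "moment": the same for the moment, N m; "opening": opening from 0.0 (shut) to 1.0 (fully open); "grip_force": force on a finger pad.
Only numpy, scipy, OpenCV 4.12 (cv2) and the standard library are available. Lean on these libraries where they do the work, as an engineer would, in place of code of your own. Each camera call takes 0.05 s, during which the arm holds its last target. There are 200 camera calls.

## Task

Pick up the grey cast block and set its bore over the brass sprung spigot of the green drilling fixture, then press it down against the spring until its underside sits hard and level on the silver rest ring. Press firmly but do not force it, hold it steadily there for three seconds, and finish still holding it down so that a clamp could be put on; leave the spark plug, the bolt and the bearing where they are.

Things in the scene. Friction and masses are not known exactly. Their poses are not given: they have to be found in the camera images.
- block: grey cast block, 66 (its x) x 74 (its y) x 47 high (z), with rounded upright corners and a 38 mm upright bore through its middle; about 0.45 kg, varying by 15 percent. Origin: centre of its underside, on the bore axis. It stands upright on the bench, turned by any yaw within 35 degrees; grasp it across its 66 mm x sides.
- fixture: green drilling fixture screwed to the bench: base plate 130 x 130 x 12 mm with a cap screw 7.5 mm proud in each corner and a low round boss in the middle, carrying the rest ring and the spigot. Origin: underside centre, on the bench; z up, the axis of ring and spigot.
- rest_ring: silver turned ring fixed on the fixture, 84 mm outside and 56 mm inside diameter, 23 mm high; its flat top is the hard stop for the block. Origin: centre of its underside, 22 mm above the bench.
- rest_top (a point): centre of the rest ring's top face, 45 mm above the bench; the block's underside centre comes here when it is seated.
- spigot_flange (a point): centre of the top of the brass spigot's 50 mm flange, which lifts the block. When free it is 12 mm above the ring's top face, and level with that face when the block is seated. Above the flange stands a 29 mm diameter pilot, straight for 10 mm, then a cone to 12 mm diameter at 21 mm above the flange; it enters the block's 38 mm bore. The spigot slides only up and down.
- spigot (a joint): how far the sprung spigot is pressed down, m: 0 free, 0.012 when its flange is level with the ring top (0.014 its own limit). It pushes up with 7.3 N at first, rising 0.3 N per mm to 10.9 N at 0.012, so it carries the block's weight and lifts the block again if let go. On the rigid ring 5 to 15 N more is plenty.
- plug: bystander: white spark plug, 66 mm long, 21 mm thick, lying on the bench; origin underside centre.
- bolt: bystander: steel bolt standing on its head, 69 mm high, 27 mm across; origin underside centre.
- bearing: bystander: steel ball bearing, 42 mm diameter, 15 mm high, lying flat; origin underside centre.

How it is judged (in metres and radians):
On the way, in this order (a step that is already met when the one before it is completed fails the run):
1. the block is carried up off the bench in the fingers (height (world z) of block above 0.03 m and contact force between the fingers and block above 1 N), for 0.1 s.
2. the block is held on the rest ring against the spring for 2.5 s (horizontal distance between block and rest_top below 0.005 m and z of block in the frame of rest_top below 0.0015 m and angle between block's own z axis and vertical below 0.04 rad and value of joint spigot above 0.0105 m and contact force between block and rest_ring above 1 N and contact force between the fingers and block above 2 N), for 2.5 s.
At the end, for the whole second after the job is handed in: The block's bore is over the spigot (within 5 mm), its underside within 1.5 mm of the rest ring's top and level within 0.04 rad, the spigot pressed in by more than 10.5 mm, the block pressing on the ring with more than 1 N, still and held down by the fingers (more than 2 N) (all of step 2 and linear speed of block below 0.01 m/s); the arm keeps its last pose, push and grip.
It fails at once if the block is forced onto the ring or the spigot (over 70 N) (contact force between block and fixture above 70 N).
It fails at once if the spark plug is disturbed (over 20 mm) (distance of plug from where it was at the start of the episode above 0.02 m).
It fails at once if the bolt is disturbed (over 20 mm) or tipped (distance of bolt from where it was at the start of the episode above 0.02 m or angle between bolt's own z axis and vertical above 0.3 rad).
It fails at once if the bearing is disturbed (over 20 mm) (distance of bearing from where it was at the start of the episode above 0.02 m).
It also fails if it takes over 42 s, if anything falls off the work surface, if the arm or the gripper's body presses on something with over 40 N, if the wrist force passes 120 N, or if a joint passes its speed limit or range.

## Working session

There is one attempt and no reset: what is moved stays moved. The work goes in short steps, Python scripts to look and compute and a shell command to move; the robot and the scene stay as the last step left them, time stands still between calls to the robot, and variables do not carry over. Pictures are saved under pics/ and viewed, at most 10 in all, crops included, and the job is handed in when it is done.

```bash
mkdir -p pics
cat > h.py <<'E'
import numpy as np, cv2
from bench import readout, eyes, job_done
def snap(n,f):
    p=eyes.camera_params(n); im=eyes.get_image(n); cv2.imwrite('pics/'+f,im); np.save('pics/'+f+'.npy',p,allow_pickle=True); return p,im
def load(f): return np.load('pics/'+f+'.npy',allow_pickle=True).item()
def ray(p,u,v):
    K=np.array(p['camera_matrix']); d=np.linalg.solve(K,[u,v,1.]); d=np.array([d[0],-d[1],-d[2]])
    return np.array(p['position']),np.array(p['rotation'])@d
def atz(p,u,v,z):
    o,d=ray(p,u,v); return o+d*(z-o[2])/d[2]
def tri(obs):
    A=np.zeros((3,3));b=np.zeros(3)
    for p,u,v in obs:
        o,d=ray(p,u,v); d=d/np.linalg.norm(d); M=np.eye(3)-np.outer(d,d); A+=M;b+=M@o
    x=np.linalg.solve(A,b); return x
def proj(p,X):
    c=np.array(p['rotation']).T@(np.array(X)-p['position']); q=np.array(p['camera_matrix'])@[c[0],-c[1],-c[2]]; return q[:2]/q[2]
E
python3 - <<'E'
from h import *
for n in ['top','scene']:
    p,im=snap(n,n+'0.png'); print(n,{k:np.round(v,3).tolist() if k!='x' else v for k,v in p.items() if not isinstance(v,str)})
s=readout.get_state(); print({k:np.round(v,3).tolist() for k,v in s.items()})
E
```

```text
top {'camera_matrix': [[494.382, 0.0, 321.494], [0.0, 494.382, 237.932], [0.0, 0.0, 1.0]], 'position': [0.434, 0.048, 0.967], 'rotation': [[0.007, 0.996, -0.085], [-1.0, 0.009, 0.022], [0.023, 0.085, 0.996]]}
scene {'camera_matrix': [[527.167, 0.0, 322.467], [0.0, 527.167, 241.539], [0.0, 0.0, 1.0]], 'position': [-0.1, 0.698, 0.659], 'rotation': [[-0.758, 0.349, -0.551], [-0.652, -0.423, 0.629], [-0.014, 0.836, 0.549]]}
{'time': 0.1, 'joint_positions': [-71.194, 27.545, 91.49, -0.0, 61.026, -2.673], 'qvel': [0.032, -0.057, -0.026, 0.076, -0.07, -0.021], 'joint_efforts': [-0.0, -95.226, -43.104, -0.0, 0.005, -0.0], 'position': [0.238, -0.605, 0.231], 'tcp_rot': [[0.931, 0.366, -0.0], [0.366, -0.931, 0.001], [0.0, -0.001, -1.0]], 'wrist_force': [0.698, -0.538, -0.01], 'moment': [-0.005, -0.05, 0.025], 'grip_force': 0.0, 'opening': 1.001}
```

View pics/top0.png

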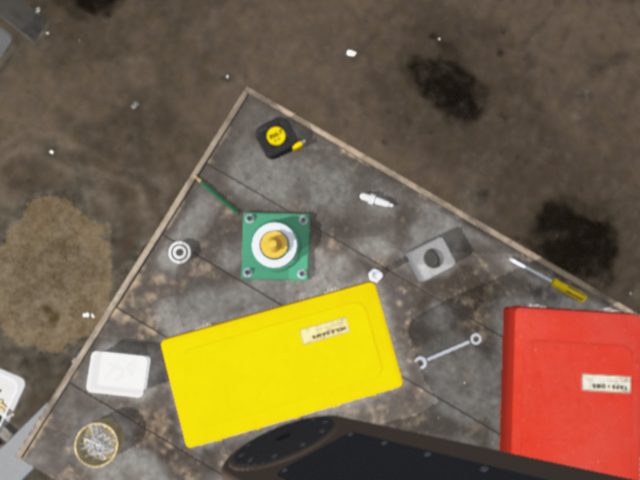

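View pics/scene0.png

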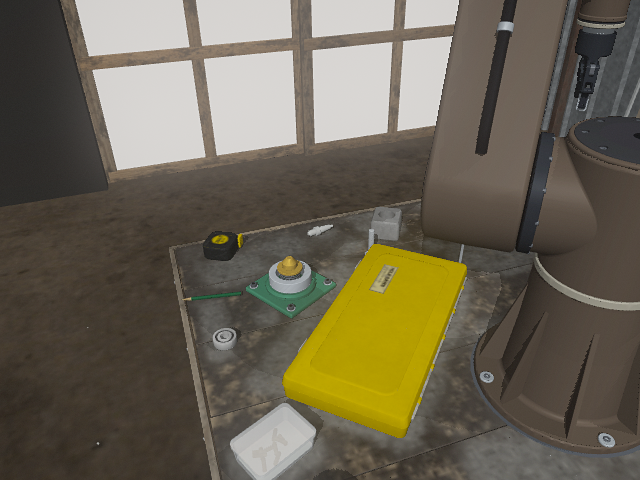

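The top view shows the block at about (432,258), the fixture spigot at (275,244), the bolt at (375,275), the plug at (377,200) and the bearing at (179,252). In the scene view the block is at about (387,222) and the spigot at (290,265). A yellow toolbox lies between the robot and the work. I'll enlarge crops next.

Run:
```python
from h import *
a=cv2.imread('pics/top0.png');b=cv2.imread('pics/scene0.png')
def crop(im,x,y,w=100,h=75): return cv2.resize(im[y:y+h,x:x+w],None,fx=4,fy=4,interpolation=cv2.INTER_CUBIC)
c=np.vstack([np.hstack([crop(a,385,215),crop(a,230,205)]),np.hstack([crop(b,340,190),crop(b,240,240)])])
cv2.imwrite('pics/c1.png',c)
```

```text
(no output)
```

View pics/c1.png

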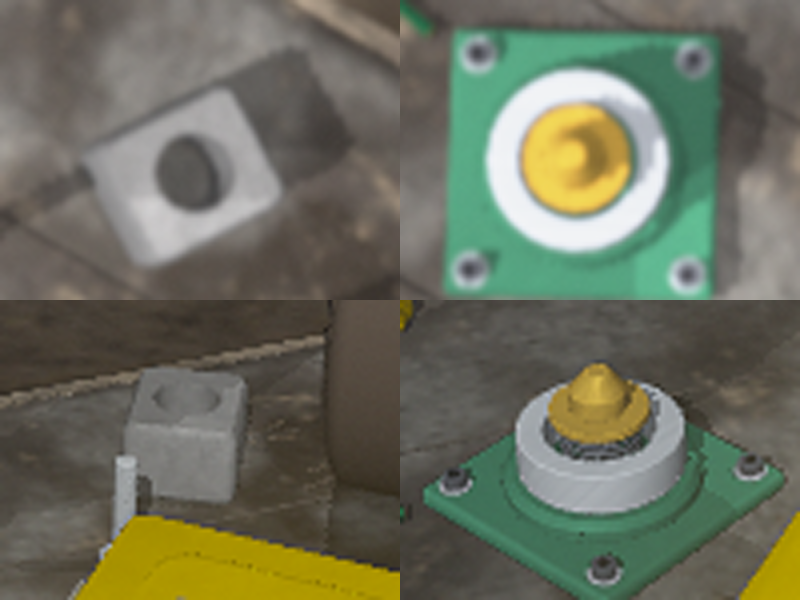

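Run:
```python
from h import *
t=load('top0.png');s=load('scene0.png')
P=lambda *a: print(np.round(tri(a),4))
P((t,433.4,257.9),(s,386.2,214.4)); print('bore@47',atz(t,433.4,257.9,.047),atz(s,386.2,214.4,.047))
P((t,274.3,244.6),(s,289.9,271.7)); print('ring@45',atz(t,274.3,244.6,.045),atz(s,289.9,271.7,.045))
P((t,272.4,243.4),(s,289.4,256.2)); print('tip@78',atz(t,272.4,243.4,.078),atz(s,289.4,256.2,.078))
for n,u,v,z in [('bolt',374.6,274.5,.06),('plug',377,200,.01),('bearing',179,252,.015)]: print(n,atz(t,u,v,z))
f=lambda x,y:(385+(x+.5)/4-.5,215+(y+.5)/4-.5)
C=[atz(t,*f(*c),.047) for c in [(88,158),(225,88),(280,185),(148,268)]]
print(np.round(C,4))
for i in range(4):
    d=C[(i+1)%4]-C[i]; print(np.linalg.norm(d),np.degrees(np.arctan2(d[1],d[0])))
for n,u,v in [('ybox1',163,342),('ybox2',376,283),('ybox3',402,382),('redTL',503,308)]: print(n,atz(t,u,v,.08))
w=eyes.camera_params('wrist'); print(w); S=readout.get_state(); print(S['tcp_rot'].T@(w['position']-S['position']) if hasattr(S['tcp_rot'],'T') else np.array(S['tcp_rot']).T@(np.array(w['position'])-S['position']))
```

```text
[ 0.4767 -0.1821  0.0462]
bore@47 [ 0.47679591 -0.18180982  0.047     ] [ 0.47584895 -0.18106965  0.047     ]
[0.4987 0.1153 0.0427]
ring@45 [0.49919881 0.1157948  0.045     ] [0.49560313 0.11704432 0.045     ]
[0.4978 0.1157 0.0804]
tip@78 [0.49898053 0.116829   0.078     ] [0.49901859 0.11258244 0.078     ]
bolt [ 0.44481614 -0.06975205  0.06      ]
plug [ 0.59116102 -0.08125276  0.01      ]
bearing [0.48548586 0.29991806 0.015     ]
[[ 0.4834 -0.1316  0.047 ]
 [ 0.5169 -0.1964  0.047 ]
 [ 0.4716 -0.2217  0.047 ]
 [ 0.4324 -0.1592  0.047 ]]
0.0729737248818833 -62.70919252390854
0.051903877966987054 -150.85218181478385
0.0737117270767665 122.07808858188982
0.05804078050448222 28.47658225983694
ybox1 [0.32350587 0.30563427 0.08      ]
ybox2 [ 0.42940133 -0.06963121  0.08      ]
ybox3 [ 0.25588208 -0.11524766  0.08      ]
redTL [ 0.38638778 -0.29801527  0.08      ]
{'camera_matrix': array([[427.26259041,   0.        , 317.33962838],
       [  0.        , 427.26259041, 242.03678718],
       [  0.        ,   0.        ,   1.        ]]), 'position': array([ 0.30291697, -0.57916239,  0.37397331]), 'rotation': array([[ 0.36548849,  0.89411598,  0.25879487],
       [-0.93081512,  0.35142762,  0.10040831],
       [-0.00117099, -0.27758826,  0.96069943]])}
[ 6.98213314e-02  7.11549030e-05 -1.43220836e-01]
```

```bash
python3 -m jog '[{"claw":0,"tx":0.5,"ty":0.9,"tz":0.5,"spin":1.4},{"claw":0,"tx":1.0,"ty":1.8,"tz":0.5,"spin":2.8},{"claw":0,"tx":1.5,"ty":2.7,"tz":0.5,"spin":4.2},{"claw":0,"tx":2.0,"ty":3.6,"tz":0.5,"spin":5.6},{"claw":0,"tx":2.6,"ty":4.5,"tz":0.5,"spin":7.0},{"claw":0,"tx":3.1,"ty":5.4,"tz":0.5,"spin":8.4},{"claw":0,"tx":3.6,"ty":6.3,"tz":0.5,"spin":9.8},{"claw":0,"tx":4.1,"ty":7.2,"tz":0.5,"spin":11.2},{"claw":0,"tx":4.6,"ty":8.1,"tz":0.5,"spin":12.6},{"claw":0,"tx":5.1,"ty":9.0,"tz":0.5,"spin":14.0},{"claw":0,"tx":5.6,"ty":9.9,"tz":0.5,"spin":15.2},{"claw":0,"tx":5.96,"ty":10.6,"tz":0.5,"spin":16.2}]'; python3 -m jog '[{"claw":0,"tx":0},{"claw":0,"tx":0},{"claw":0,"tx":0}]'
python3 - <<'E'
from h import *
S=readout.get_state(); print(S['position'],S['tcp_rot'],S['joint_positions'],S['wrist_force'])
p,im=snap('wrist','w1.png')
E
```

```text
time: 1.3
position: [0.4771, -0.1788, 0.2512]
tcp_rot: [[-0.485, 0.875, -0.0], [0.875, 0.485, 0.0], [0.0, 0.0, -1.0]]
wrist_force: [0.9, -0.6, 0.5]
opening: 1.002
grip_force: 0.0
[ 0.47705858 -0.17876753  0.25119729] [[-4.84977897e-01  8.74526403e-01 -9.64633935e-05]
 [ 8.74526363e-01  4.84977904e-01  2.69732169e-04]
 [ 2.82670518e-04  4.64543596e-05 -9.99999959e-01]] [-2.39608051e+01  1.50025705e+01  1.08269921e+02  1.42052571e-02
  5.67388364e+01 -5.29796225e+01] [ 0.93101632 -0.57760294  0.47882045]invalid input
```

View pics/w1.png

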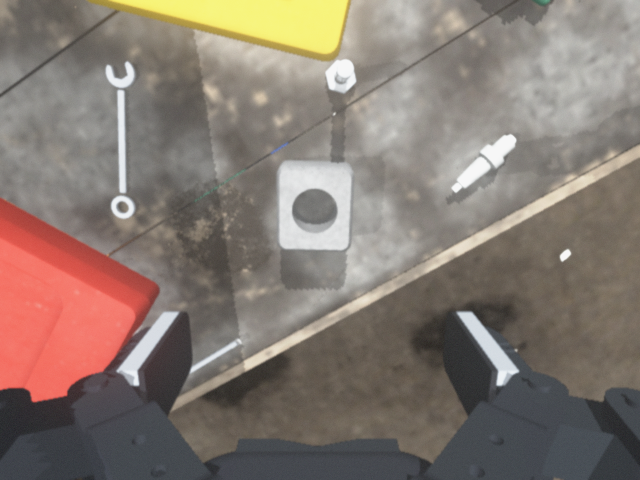

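The wrist view shows the block almost square to the tool: its top face spans columns 278–352 and rows 160–250, with the bore at about (315,207). The bolt is at (341,76) and the plug at (485,165).

Run:
```python
from h import *
p=load('w1.png'); t=load('top0.png'); s=load('scene0.png')
im=cv2.imread('pics/w1.png')
g=cv2.cvtColor(im,cv2.COLOR_BGR2GRAY); 
m=np.zeros_like(g); m[150:258,268:362]=(g[150:258,268:362]>135)
m=cv2.morphologyEx(m,cv2.MORPH_OPEN,np.ones((3,3),np.uint8))
cs,h=cv2.findContours(m,cv2.RETR_CCOMP,cv2.CHAIN_APPROX_NONE)
i=max(range(len(cs)),key=lambda k:cv2.contourArea(cs[k]) if h[0][k][3]<0 else 0)
j=max(range(len(cs)),key=lambda k:cv2.contourArea(cs[k]) if h[0][k][3]>=0 else 0)
print(cv2.boundingRect(cs[i]),cv2.fitEllipse(cs[j]))
W=np.array([atz(p,*c[0],.047)[:2] for c in cs[i]],np.float32); r=cv2.minAreaRect(W); print('rect',r)
H=np.array([atz(p,*c[0],.047)[:2] for c in cs[j]],np.float32); print('bore',cv2.fitEllipse(H), cv2.minEnclosingCircle(H))
c=cv2.fitEllipse(cs[j])[0]
print('tri',tri([(p,*c),(t,433.4,257.9),(s,386.2,214.4)]),tri([(p,*c),(t,433.4,257.9)]))
v=cv2.resize(im[140:265,255:375],None,fx=4,fy=4,interpolation=cv2.INTER_CUBIC); cv2.drawContours(v,[ (q*4+1-np.array([255*4,140*4])) for q in (cs[i],cs[j])],-1,(0,0,255),1); cv2.imwrite('pics/c2.png',v)
```

```text
(268, 150, 94, 108) ((314.11676025390625, 207.0172119140625), (35.449771881103516, 45.33295440673828), 92.26460266113281)
rect ((0.47374227643013, -0.17851522564888), (0.07863552868366241, 0.08960679918527603), 28.993608474731445)
bore ((0.473932683467865, -0.18018272519111633), (0.029764940962195396, 0.0375174880027771), 116.77397918701172) ((0.4752809405326843, -0.18247374892234802), 0.018976904451847076)
tri [ 0.47539738 -0.18078354  0.04729696] [ 0.4753979  -0.18113365  0.04596645]
```

View pics/c2.png

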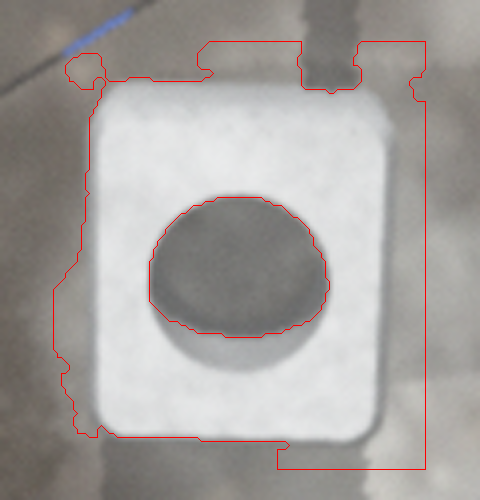

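Run:
```python
from h import *
p=load('w1.png'); t=load('top0.png'); s=load('scene0.png')
f=lambda x,y:(255+(x+.5)/4-.5,140+(y+.5)/4-.5)
b=f(239,284); print('bore',b,atz(p,*b,.047),tri([(p,*b),(t,433.4,257.9),(s,386.2,214.4)]),tri([(p,*b),(t,433.4,257.9)]))
R=[atz(p,*f(*c),.047)[:2] for c in [(97,110),(94,410),(387,130),(380,415),(240,82),(240,441)]]
yaw=lambda d:np.degrees(np.arctan2(d[1],d[0]))
print('edges',yaw(R[0]-R[1])-90,yaw(R[2]-R[3])-90,np.linalg.norm(R[4]-R[5]),(R[4]+R[5])/2)
q=[f(97,250),f(384,250)];q=[atz(p,*x,.047)[:2] for x in q];print(np.linalg.norm(q[1]-q[0]),(q[0]+q[1])/2,yaw(q[1]-q[0]))
print('tool yaw 29.0', readout.get_state()['position'])
```

```text
bore (314.375, 210.625) [ 0.47550024 -0.18259074  0.047     ] [ 0.47633038 -0.18231708  0.0461845 ] [ 0.47741492 -0.18611268  0.02910569]
edges 26.973518855811122 28.820006188454826 0.07528039543943969 [ 0.47393178 -0.17931761]
0.059120062813355474 [ 0.47232324 -0.17619249] 28.9860918606541
tool yaw 29.0 [ 0.47839636 -0.17599101  0.25120275]
```

```bash
python3 -m jog '[{"claw":0,"tx":0,"ty":0,"tz":0,"spin":0},{"claw":0,"tx":0,"ty":0,"tz":0,"spin":0},{"claw":0,"tx":0,"ty":0,"tz":0,"spin":0}]'
python3 - <<'E'
from h import *
for i in range(2):
    S=readout.get_state(); print(S['position'],S['qvel'],S['joint_positions'])
    p,im=snap('wrist','w2.png'); print(p['position'])
E
```

```text
time: 1.65
position: [0.4759, -0.1816, 0.2512]
tcp_rot: [[-0.478, 0.878, -0.0], [0.878, 0.478, -0.0], [0.0, -0.0, -1.0]]
wrist_force: [-0.3, -0.1, 0.7]
opening: 1.003
grip_force: 0.0
[ 0.47593334 -0.18158303  0.25118004] [-0.50941225 -0.09552262 -0.01045821  0.03111587 -0.06179739 -0.07540754] [-2.42860529e+01  1.50025533e+01  1.08272739e+02 -1.21192363e-02
  5.67414057e+01 -5.28519026e+01]
[ 0.44207235 -0.12013796  0.39443526]
[ 0.47593845 -0.18169491  0.25121573] [-0.1223023  -0.00292643 -0.01091413 -0.02712875  0.04709207  0.03903757] [-2.43000228e+01  1.50006696e+01  1.08269667e+02 -7.67317438e-03
  5.67403837e+01 -5.28573191e+01]
[ 0.44206576 -0.12022446  0.394464  ]
```

Run:
```python
from h import *
im=cv2.imread('pics/w2.png')
cv2.imwrite('pics/c3.png',cv2.resize(im[140:265,255:375],None,fx=4,fy=4,interpolation=cv2.INTER_CUBIC))
```

```text
(no output)
```

View pics/c3.png

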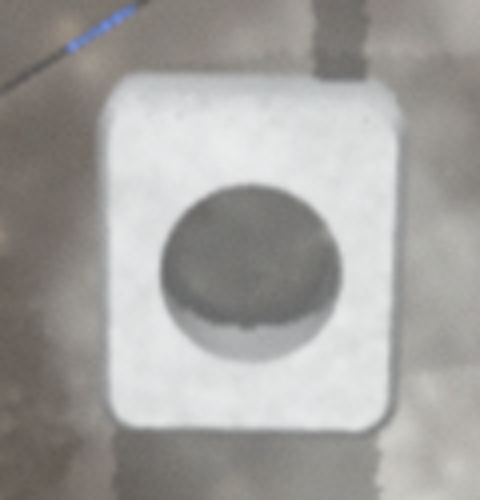

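The still view gives the bore rim at crop columns 161–342 and rows 184–362. The sides are symmetrical and the bottom edge is horizontal, so the yaw already matches the tool.

Run:
```python
from h import *
p=load('w2.png'); t=load('top0.png'); s=load('scene0.png')
f=lambda x,y:(255+(x+.5)/4-.5,140+(y+.5)/4-.5)
b=f(251.5,273); print('bore',b,atz(p,*b,.047),tri([(p,*b),(t,433.4,257.9),(s,386.2,214.4)]))
R=[atz(p,*f(*c),.047)[:2] for c in [(161,272),(342,272),(125,431),(370,431)]]
print(np.linalg.norm(R[1]-R[0])); d=R[3]-R[2]; print(np.degrees(np.arctan2(d[1],d[0])))
```

```text
bore (317.5, 207.875) [ 0.47548763 -0.18232842  0.047     ] [ 0.47629874 -0.18217775  0.04626393]
0.037423565849394595
28.54590646931728
```

```bash
python3 -m jog '[{"claw":0,"tx":0,"ty":0,"tz":-1,"spin":0},{"claw":0,"tx":0,"ty":0,"tz":-2,"spin":0},{"claw":0,"tx":0,"ty":0,"tz":-3,"spin":0},{"claw":0,"tx":0,"ty":0,"tz":-4,"spin":0},{"claw":0,"tx":0,"ty":0,"tz":-4.5,"spin":0},{"claw":0,"tx":0,"ty":0,"tz":-5,"spin":0},{"claw":0,"tx":0,"ty":0,"tz":-5.5,"spin":0},{"claw":0,"tx":0,"ty":0,"tz":-6,"spin":0},{"claw":0,"tx":0,"ty":0,"tz":-6.2,"spin":0},{"claw":0,"tx":0,"ty":0,"tz":-6.2,"spin":0},{"claw":0,"tx":0,"ty":0,"tz":-6.2,"spin":0}]' && python3 -m jog '[{"claw":1,"tx":0,"ty":0,"tz":0,"spin":0},{"claw":1,"tx":0,"ty":0,"tz":0,"spin":0},{"claw":1,"tx":0,"ty":0,"tz":0,"spin":0},{"claw":1,"tx":0,"ty":0,"tz":0,"spin":0},{"claw":1,"tx":0,"ty":0,"tz":0,"spin":0},{"claw":1,"tx":0,"ty":0,"tz":0,"spin":0}]'
```

```text
time: 2.85
position: [0.4765, -0.1813, 0.0038]
tcp_rot: [[-0.479, 0.878, 0.0], [0.878, 0.479, -0.0], [-0.0, 0.0, -1.0]]
wrist_force: [0.9, 0.7, 0.1]
opening: 1.002
grip_force: 0.0
time: 3.45
position: [0.4769, -0.1811, 0.0045]
tcp_rot: [[-0.48, 0.877, 0.001], [0.877, 0.48, -0.001], [-0.001, 0.001, -1.0]]
wrist_force: [-3.1, -0.8, 11.8]
opening: 0.747
grip_force: 63.6
```

```bash
python3 -m jog '[{"claw":1,"tx":0,"ty":0,"tz":0.3,"spin":0},{"claw":1,"tx":0,"ty":0,"tz":0.8,"spin":0},{"claw":1,"tx":0,"ty":0,"tz":1.4,"spin":0},{"claw":1,"tx":0,"ty":0,"tz":2.0,"spin":0},{"claw":1,"tx":0,"ty":0,"tz":2.6,"spin":0},{"claw":1,"tx":0,"ty":0,"tz":3.2,"spin":0},{"claw":1,"tx":0,"ty":0,"tz":3.8,"spin":0},{"claw":1,"tx":0,"ty":0,"tz":4.4,"spin":0},{"claw":1,"tx":0,"ty":0,"tz":5.0,"spin":0},{"claw":1,"tx":0,"ty":0,"tz":5.6,"spin":0},{"claw":1,"tx":0,"ty":0,"tz":6.1,"spin":0},{"claw":1,"tx":0,"ty":0,"tz":6.1,"spin":0}]' && python3 -m jog '[{"claw":1,"tx":0.1,"ty":0.5,"tz":0,"spin":0},{"claw":1,"tx":0.3,"ty":1.1,"tz":0,"spin":0},{"claw":1,"tx":0.5,"ty":1.8,"tz":0,"spin":0},{"claw":1,"tx":0.7,"ty":2.5,"tz":0,"spin":0},{"claw":1,"tx":0.9,"ty":3.2,"tz":0,"spin":0},{"claw":1,"tx":1.1,"ty":3.9,"tz":0,"spin":0},{"claw":1,"tx":1.3,"ty":4.6,"tz":0,"spin":0},{"claw":1,"tx":1.4,"ty":5.2,"tz":0,"spin":0},{"claw":1,"tx":1.5,"ty":5.7,"tz":0,"spin":0},{"claw":1,"tx":1.5,"ty":5.7,"tz":0,"spin":0},{"claw":1,"tx":1.5,"ty":5.7,"tz":0,"spin":0},{"claw":1,"tx":1.5,"ty":5.7,"tz":0,"spin":0}]'  && python3 -m jog '[{"claw":1,"tx":0,"ty":0,"tz":0,"spin":0},{"claw":1,"tx":0,"ty":0,"tz":0,"spin":0}]'
python3 - <<'E'
from h import *
p,im=snap('wrist','w3.png'); print(readout.get_state()['position'],p['position'])
E
```

```text
time: 4.65
position: [0.4773, -0.1812, 0.2504]
tcp_rot: [[-0.48, 0.877, 0.004], [0.877, 0.48, -0.002], [-0.004, 0.003, -1.0]]
wrist_force: [0.2, 0.6, -6.1]
opening: 0.742
grip_force: 71.5
time: 5.85
position: [0.5358, 0.0466, 0.2468]
tcp_rot: [[-0.48, 0.877, -0.001], [0.877, 0.48, -0.0], [0.0, -0.001, -1.0]]
wrist_force: [-0.4, 0.5, -4.4]
opening: 0.745
grip_force: 71.3
time: 6.05
position: [0.5363, 0.0465, 0.2473]
tcp_rot: [[-0.479, 0.878, -0.0], [0.878, 0.479, -0.0], [-0.0, -0.0, -1.0]]
wrist_force: [-0.2, 0.5, -4.3]
opening: 0.747
grip_force: 71.3
[0.53631135 0.04660364 0.24729763] [0.50229371 0.107957   0.39048655]
```

View pics/w3.png

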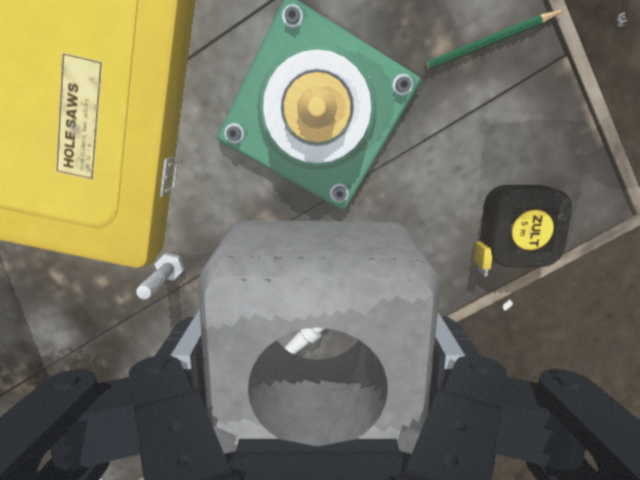

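Wrist view: ring centred near (317,105), spigot tip (317,104), held block's bore rim cols 249–387, rows 328–446.

Run:
```python
from h import *
im=cv2.imread('pics/w3.png')
a=cv2.resize(im[40:170,250:380],None,fx=3,fy=3,interpolation=cv2.INTER_CUBIC)
b=cv2.resize(im[320:450,220:420],None,fx=2,fy=2,interpolation=cv2.INTER_CUBIC)
b=cv2.copyMakeBorder(b,0,130,0,0,cv2.BORDER_CONSTANT)
cv2.imwrite('pics/c4.png',np.hstack([a,b]))
```

```text
(no output)
```

View pics/c4.png

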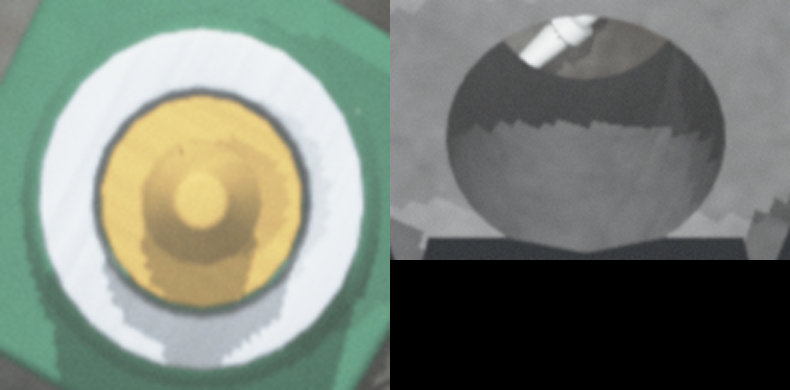

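Run:
```python
from h import *
from scipy.optimize import least_squares
p=load('w3.png'); t=load('top0.png'); s=load('scene0.png')
S=readout.get_state(); T=np.array(S['position']); R=np.array(S['tcp_rot'])
r=(316.8,105.8); k=(316.7,106.3)
print('ring',atz(p,*r,.045),tri([(p,*r),(t,274.3,244.6),(s,289.9,271.7)]))
print('tip',atz(p,*k,.078),tri([(p,*k),(t,272.4,243.4),(s,289.4,256.2)]))
a=np.linspace(0,2*np.pi,721)
def res(q,full=False):
    C=T+R@np.array([q[0],q[1],-q[2]])
    P=np.array([proj(p,C+R@(.019*np.array([np.cos(x),np.sin(x),0]))) for x in a])
    return np.array([P[:,0].min()-(220+56.5/2-.5),P[:,0].max()-(220+335.5/2-.5),P[:,1].min()-326.75,P[:,1].max()-446.25])
o=least_squares(res,[0,0,.042]); print(o.x,o.fun)
o2=least_squares(lambda q:res([q[0],q[1],.0425]),[0,0]); print(o2.x,o2.fun)
for d in (o.x,o2.x): print('block xy',(T+R@np.array([d[0],d[1],0]))[:2],'tcp',T)
```

```text
ring [0.49687005 0.11624064 0.045     ] [0.49779605 0.11587472 0.04344629]
tip [0.49748578 0.11512419 0.078     ] [0.49771424 0.11548039 0.08029215]
[-0.00098055 -0.00058714  0.04181666] [ 0.34681384 -0.3466737  -0.38288262  0.41884573]
[-0.00053153 -0.00058646] [-0.12031845  0.11993884 -0.72343524  0.88049468]
block xy [0.53626583 0.04546165] tcp [0.53631135 0.04660364 0.24729763]
block xy [0.53605128 0.0458561 ] tcp [0.53631135 0.04660364 0.24729763]
```

```bash
python3 -m jog '[{"claw":1,"tx":-0.2,"ty":0.4,"tz":0,"spin":0},{"claw":1,"tx":-0.5,"ty":0.9,"tz":0,"spin":0},{"claw":1,"tx":-0.8,"ty":1.4,"tz":0,"spin":0},{"claw":1,"tx":-0.97,"ty":1.75,"tz":-0.3,"spin":0},{"claw":1,"tx":-0.97,"ty":1.75,"tz":-0.9,"spin":0},{"claw":1,"tx":-0.97,"ty":1.75,"tz":-1.6,"spin":0},{"claw":1,"tx":-0.97,"ty":1.75,"tz":-2.3,"spin":0},{"claw":1,"tx":-0.97,"ty":1.75,"tz":-3.0,"spin":0},{"claw":1,"tx":-0.97,"ty":1.75,"tz":-3.5,"spin":0},{"claw":1,"tx":-0.97,"ty":1.75,"tz":-3.8,"spin":0},{"claw":1,"tx":-0.97,"ty":1.75,"tz":-3.9,"spin":0},{"claw":1,"tx":-0.97,"ty":1.75,"tz":-3.9,"spin":0}]' && python3 -m jog '[{"claw":1,"tx":0,"ty":0,"tz":0,"spin":0},{"claw":1,"tx":0,"ty":0,"tz":0,"spin":0}]'
python3 - <<'E'
from h import *
p,im=snap('wrist','w4.png'); q,im2=snap('scene','s4.png')
cv2.imwrite('pics/c5.png',np.hstack([cv2.resize(im[150:480,120:520],None,fx=1,fy=1),cv2.resize(im2[180:345,190:390],None,fx=2,fy=2,interpolation=cv2.INTER_CUBIC)]))
E
```

```text
time: 7.3
position: [0.4977, 0.1171, 0.0913]
tcp_rot: [[-0.48, 0.877, -0.0], [0.877, 0.48, -0.0], [0.0, -0.0, -1.0]]
wrist_force: [-0.1, 0.5, -4.9]
opening: 0.747
grip_force: 71.1
time: 7.5
position: [0.4982, 0.1172, 0.0922]
tcp_rot: [[-0.48, 0.877, 0.002], [0.877, 0.48, 0.0], [-0.001, 0.002, -1.0]]
wrist_force: [-0.1, 1.3, -4.3]
opening: 0.744
grip_force: 71.1
```

View pics/c5.png

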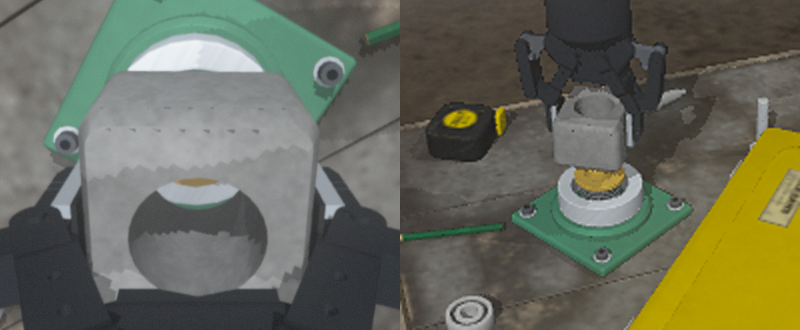

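The scene crop shows the block level and centred above the spigot, so I'll start lowering it.

```bash
python3 -m jog '[{"claw":1,"tx":0,"ty":0,"tz":-0.1,"spin":0},{"claw":1,"tx":0,"ty":0,"tz":-0.2,"spin":0},{"claw":1,"tx":0,"ty":0,"tz":-0.3,"spin":0},{"claw":1,"tx":0,"ty":0,"tz":-0.4,"spin":0},{"claw":1,"tx":0,"ty":0,"tz":-0.5,"spin":0},{"claw":1,"tx":0,"ty":0,"tz":-0.6,"spin":0},{"claw":1,"tx":0,"ty":0,"tz":-0.65,"spin":0},{"claw":1,"tx":0,"ty":0,"tz":-0.65,"spin":0}]' && python3 -m jog '[{"claw":1,"tx":0,"ty":0,"tz":-0.05,"spin":0},{"claw":1,"tx":0,"ty":0,"tz":-0.1,"spin":0},{"claw":1,"tx":0,"ty":0,"tz":-0.15,"spin":0},{"claw":1,"tx":0,"ty":0,"tz":-0.2,"spin":0},{"claw":1,"tx":0,"ty":0,"tz":-0.2,"spin":0}]'
```

```text
time: 8.4
position: [0.4974, 0.1171, 0.0649]
tcp_rot: [[-0.48, 0.877, -0.001], [0.877, 0.48, -0.0], [0.0, -0.001, -1.0]]
wrist_force: [-0.1, 0.1, -4.7]
opening: 0.751
grip_force: 71.3
time: 8.9
position: [0.4978, 0.1172, 0.0573]
tcp_rot: [[-0.48, 0.877, 0.0], [0.877, 0.48, 0.0], [-0.0, 0.0, -1.0]]
wrist_force: [-0.8, -0.5, 3.8]
opening: 0.749
grip_force: 72.2
```

```bash
python3 -m jog '[{"claw":1,"tx":0,"ty":0,"tz":-0.05,"spin":0},{"claw":1,"tx":0,"ty":0,"tz":-0.1,"spin":0},{"claw":1,"tx":0,"ty":0,"tz":-0.15,"spin":0},{"claw":1,"tx":0,"ty":0,"tz":-0.15,"spin":0}]'; python3 -m jog '[{"claw":1,"tx":0,"ty":0,"tz":-0.02,"spin":0},{"claw":1,"tx":0,"ty":0,"tz":-0.04,"spin":0},{"claw":1,"tx":0,"ty":0,"tz":-0.04,"spin":0}]'
```

```text
time: 9.3
position: [0.4978, 0.1172, 0.0512]
tcp_rot: [[-0.48, 0.877, 0.0], [0.877, 0.48, 0.0], [-0.0, 0.0, -1.0]]
wrist_force: [-1.0, 0.3, 6.4]
opening: 0.745
grip_force: 72.5
time: 9.6
position: [0.4978, 0.1172, 0.0497]
tcp_rot: [[-0.48, 0.877, 0.0], [0.877, 0.48, 0.0], [-0.0, 0.0, -1.0]]
wrist_force: [-0.8, 0.9, 7.1]
opening: 0.744
grip_force: 72.5
```

```bash
python3 -m jog '[{"claw":1,"tx":0,"ty":0,"tz":-0.01,"spin":0},{"claw":1,"tx":0,"ty":0,"tz":-0.02,"spin":0},{"claw":1,"tx":0,"ty":0,"tz":-0.02,"spin":0}]'; python3 -m jog '[{"claw":1,"tx":0,"ty":0,"tz":-0.01,"spin":0},{"claw":1,"tx":0,"ty":0,"tz":-0.01,"spin":0},{"claw":1,"tx":0,"ty":0,"tz":-0.01,"spin":0}]'
```

```text
time: 9.9
position: [0.4978, 0.1172, 0.0495]
tcp_rot: [[-0.48, 0.877, 0.001], [0.877, 0.48, 0.0], [-0.0, 0.001, -1.0]]
wrist_force: [-5.2, -1.4, 20.6]
opening: 0.744
grip_force: 74.5
time: 10.2
position: [0.4978, 0.1172, 0.0495]
tcp_rot: [[-0.48, 0.877, 0.001], [0.877, 0.48, 0.0], [-0.0, 0.001, -1.0]]
wrist_force: [-7.5, -0.7, 30.8]
opening: 0.745
grip_force: 75.9
```

Seated hard: the TCP stopped at z = 0.0495 m and the force rose steeply. I'll ease off a little and hold.

```bash
python3 -m jog '[{"claw":1,"tx":0,"ty":0,"tz":0.012,"spin":0},{"claw":1,"tx":0,"ty":0,"tz":0.012,"spin":0},{"claw":1,"tx":0,"ty":0,"tz":0.012,"spin":0}]'; for i in 1; do python3 -m jog '[{"claw":1,"tx":0,"ty":0,"tz":0,"spin":0},{"claw":1,"tx":0,"ty":0,"tz":0,"spin":0},{"claw":1,"tx":0,"ty":0,"tz":0,"spin":0},{"claw":1,"tx":0,"ty":0,"tz":0,"spin":0},{"claw":1,"tx":0,"ty":0,"tz":0,"spin":0},{"claw":1,"tx":0,"ty":0,"tz":0,"spin":0},{"claw":1,"tx":0,"ty":0,"tz":0,"spin":0},{"claw":1,"tx":0,"ty":0,"tz":0,"spin":0},{"claw":1,"tx":0,"ty":0,"tz":0,"spin":0},{"claw":1,"tx":0,"ty":0,"tz":0,"spin":0}]'; done
python3 - <<'E'
from h import *
p,im=snap('wrist','w5.png'); q,im2=snap('scene','s5.png')
cv2.imwrite('pics/c6.png',np.hstack([im[150:480,120:520],cv2.resize(im2[200:310,240:373],None,fx=3,fy=3,interpolation=cv2.INTER_CUBIC)]))
E
```

```text
time: 10.5
position: [0.4978, 0.1172, 0.0495]
tcp_rot: [[-0.48, 0.877, 0.001], [0.877, 0.48, 0.0], [-0.0, 0.001, -1.0]]
wrist_force: [-4.3, -1.1, 20.3]
opening: 0.748
grip_force: 74.4
time: 11.5
position: [0.4978, 0.1172, 0.0496]
tcp_rot: [[-0.48, 0.877, 0.001], [0.877, 0.48, 0.0], [-0.0, 0.001, -1.0]]
wrist_force: [-4.4, -0.8, 18.7]
opening: 0.747
grip_force: 74.4
```

View pics/c6.png

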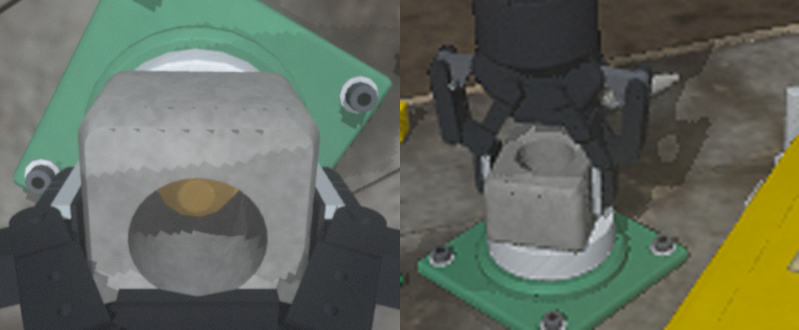

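The block sits flush and level on the ring, with the spigot tip visible in the bore at wrist pixel (316,349). I'll check the centring, then hold.

```bash
python3 - <<'E'
from h import *
p=load('w5.png'); S=readout.get_state(); T=np.array(S['position']);R=np.array(S['tcp_rot'])
print(atz(p,316,348,.066), (T+R@[-.00075,-.0006,0])[:2],S['wrist_force'])
E
python3 -m jog '[{"claw":1,"tx":0,"ty":0,"tz":0,"spin":0},{"claw":1,"tx":0,"ty":0,"tz":0,"spin":0},{"claw":1,"tx":0,"ty":0,"tz":0,"spin":0},{"claw":1,"tx":0,"ty":0,"tz":0,"spin":0},{"claw":1,"tx":0,"ty":0,"tz":0,"spin":0},{"claw":1,"tx":0,"ty":0,"tz":0,"spin":0},{"claw":1,"tx":0,"ty":0,"tz":0,"spin":0},{"claw":1,"tx":0,"ty":0,"tz":0,"spin":0},{"claw":1,"tx":0,"ty":0,"tz":0,"spin":0},{"claw":1,"tx":0,"ty":0,"tz":0,"spin":0},{"claw":1,"tx":0,"ty":0,"tz":0,"spin":0},{"claw":1,"tx":0,"ty":0,"tz":0,"spin":0}]'
python3 -m jog '[{"claw":1,"tx":0,"ty":0,"tz":0,"spin":0},{"claw":1,"tx":0,"ty":0,"tz":0,"spin":0},{"claw":1,"tx":0,"ty":0,"tz":0,"spin":0},{"claw":1,"tx":0,"ty":0,"tz":0,"spin":0},{"claw":1,"tx":0,"ty":0,"tz":0,"spin":0},{"claw":1,"tx":0,"ty":0,"tz":0,"spin":0},{"claw":1,"tx":0,"ty":0,"tz":0,"spin":0},{"claw":1,"tx":0,"ty":0,"tz":0,"spin":0},{"claw":1,"tx":0,"ty":0,"tz":0,"spin":0},{"claw":1,"tx":0,"ty":0,"tz":0,"spin":0},{"claw":1,"tx":0,"ty":0,"tz":0,"spin":0},{"claw":1,"tx":0,"ty":0,"tz":0,"spin":0}]'
```

```text
[0.49827375 0.11412474 0.066     ] [0.49759053 0.11623484] [-4.30580223 -0.89084792 20.42090978]
time: 12.8
position: [0.4977, 0.1172, 0.0495]
tcp_rot: [[-0.48, 0.877, 0.001], [0.877, 0.48, 0.0], [-0.0, 0.001, -1.0]]
wrist_force: [-3.9, -0.5, 18.8]
opening: 0.744
grip_force: 74.4
time: 14.0
position: [0.4978, 0.1172, 0.0496]
tcp_rot: [[-0.48, 0.877, 0.001], [0.877, 0.48, 0.0], [-0.0, 0.001, -1.0]]
wrist_force: [-5.0, -0.6, 20.2]
opening: 0.749
grip_force: 74.4
```

```bash
python3 -c "
from bench import job_done
print(job_done())"
```

```text
the job is handed in; nothing more can be done
None
```

The block is seated on the rest ring, bore over the spigot to about 2 mm by camera, held down level and steady for over 3 s with roughly 14 N on the ring, and handed in still gripped; the plug, bolt and bearing were never approached, and no verdict came back.

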